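Seat a round bar blank in the bench V-stop

ROBOT

A 6-joint arm with a two-finger parallel gripper is mounted at the origin on the work surface. World frame = base frame: x ahead of the robot, y to its left, z up, the work surface at z = 0. Lengths are in mm, angles in rad, forces in N, time in s.
With the tool pointing down it reaches from about 275 to 1000 mm from the base axis. Payload 8.4 kg.
Tool frame: the origin (TCP) lies midway between the tips of the shut fingers; the grasp point (between the pads) lies 19 mm behind it (robot.tcp_to_grasp is the distance from the TCP to the grasp point, in mm); z points along the fingers, y is the line along which they close (so a half turn about z gives the same grasp; the last joint's range is limited). The gripper opens to 85 mm and grips with 20 to 120 N. Pads are 22 mm wide; open, the fingers measure 114 mm over their backs; the gripper's body (76 mm by 85 mm) begins 54 mm behind the grasp point. The pads swing forward as they close: fully open they stand 13 mm farther back than shut.
Start: joints at [-1.275, 0.353, 1.633, -0, 1.155, -0.002], TCP at [183.385, -597.493, 231.281] pointing down, gripper open.
Joint ranges: [-2.63, 2.63], [-0.92, 2.1], [0.06, 2.66], [-1.3, 4.44], [0, 2.69], [-3.02, 3.02]. Speed limits (rad/s): [2.22, 2.22, 2.79, 3.14, 3.14, 3.14].

INTERFACE

Orientations are given as a unit quaternion [w, x, y, z].
In Python, from plant import robot gives the robot as it stands.
- The arm moves only by the tool jog_arm, never from a script. Its argument "deltas" is a list of rows, each a list of 3 entries, a list of its own where there are three numbers: the turn, a rotation vector about the tool's x, y, z in degrees, then the shift along the tool's x, y, z in cm, then the opening, from 0 (shut) to 1 (fully open). A call has 1 to 12 rows; each row is the pose to reach, as a shift and turn from the pose commanded when the call began, along the tool's axes at that moment; what a row does not reach only later rows make up. A row lasts 1/8 s, in which the tool goes at most 62.5 mm and 10.7 degrees, less where a joint would pass 70% of its speed; a pose out of reach is approached as far as the arm can. A call with a gripper value outside its range is refused whole. The fingers move at their own pace and stop on an object; the grip force is fixed at half the most. Time passes only in rows, so rows that repeat a pose let the fingers close. It gives the time, the measured TCP pose, the force, the opening and the grip force at its end, in the units of the state.
- robot.read_state(): the state, without advancing time (a new reading comes with each control period).
- robot.snapshot(name): name is "scene" or "top"; returns a dict with "color" (480x640x3 uint8, red, green, blue), "z_map" (480x640 float32, mm along the optical axis (not along the pixel's ray), 0 where there is no reading), "fov_y" (degrees; the focal length in pixels is half the picture's height over the tangent of half this angle, whatever the lens; pixels are square), "cx", "cy" (the principal point, pixels), "T" (4x4, takes a point from camera to world coordinates). Camera axes: x right, y down, z forward; pixel columns grow to the right and rows downward; lengths in mm; the calibration is good to about 2 mm. A picture is of the moment at which its call begins.
- robot.sign_off(): hands the job in; it is judged then, once.
The state is a dict: "time": time; "q": joint angles; "joint_velocities": joint speeds; "joint_efforts": joint torques, N m; "tcp_pos": TCP position; "tcp_rot": TCP orientation; "contact_force": force on the tool from outside, world axes, zero at the start; "moment": the same for the moment, N m; "finger_gap": finger opening in mm; "gripper_force": force on a finger pad.
Only numpy, scipy, OpenCV 4.12 (cv2) and the standard library are available. Lean on these libraries where they do the work, as an engineer would, in place of code of your own. Each camera call takes 0.05 s, during which the arm holds its last target. There are 200 camera calls.

TASK

Of the three aluminium blanks standing on the bench, slide the thick round bar along the bench into the V of the steel V-stop and press it gently home, so that it settles in the middle of the V against the faces, then let go. Keep it standing on the bench, not lifted, and do not disturb the thinner round bar or the square bar.

Things in the scene. Friction and masses are not known exactly. Their poses are not given: they have to be found in the camera images.
- bar: The thick round bar: solid aluminium cylinder standing loose on the bench, 50 mm diameter, 60 mm high, about 0.3 kg. Origin at its centre, 30 mm above the bench; z is its axis (up). The three blanks stand in mixed order on the robot's right of the V-stop, at least 20 mm apart, with a clear straight way from each to the V.
- vblock: Dark steel V-stop bolted to the bench: two arms, 24 mm thick, 40 mm high, make a 90 degree V, open on top, towards the blanks and below (the bar stands on the bench). Origin on the bench, on the axis of the 50 mm bar when it touches both faces. +x points into the V: its bottom is 35 mm beyond the origin; the face tips are 5 mm before it, 40 mm to each side. Faces smooth, oiled. z up.
- thin_bar: Bystander: thinner aluminium round bar standing upright, 28 mm diameter, 60 mm high. Origin at its centre, z up.
- square_bar: Bystander: square aluminium bar standing upright, 40 by 40 mm, 60 mm high. Origin at its centre, z up.
Things that resemble listed ones, but are neither listed nor needed, are in the scene too. Leave any green or pink look-alike of the bar alone.

How it is judged:
By the outcome, as a careful person would: the job done as asked, in the order asked, and still so for the second after the job is handed in, with the robot touching nothing.
It also fails if it takes over 42 s, if anything falls off the work surface, if the arm or the gripper's body presses on something with over 40 N, if the wrist force passes 120 N, or if a joint passes its speed limit or range.

## Working session

There is one attempt and no reset: what is moved stays moved. The work goes in short steps, Python scripts to look and compute and a tool call to move; the robot and the scene stay as the last step left them, time stands still between calls to the robot, and variables do not carry over. Pictures are saved under pics/ and viewed, at most 10 in all, crops included, and the job is handed in when it is done.

Besides the shell and the picture viewer there is one more tool, called after "Request:" by a JSON object that holds its "fn" and its "kwargs". jog_arm: Moves the arm, as the interface text tells. Its arguments: {"type":"object","properties":{"deltas":{"type":"array","items":{"type":"array"}}},"required":["deltas"]}

```bash
mkdir -p pics; cat > h.py <<'E'
import numpy as np, cv2
from plant import robot
def snap(n,f=None):
    s=robot.snapshot(n)
    if f: cv2.imwrite('pics/'+f,s['color'][:,:,::-1])
    return s
def cloud(s):
    h,w=s['z_map'].shape; f=h/2/np.tan(np.radians(s['fov_y'])/2)
    u,v=np.meshgrid(np.arange(w),np.arange(h)); z=s['z_map']
    p=np.stack([(u-s['cx'])/f*z,(v-s['cy'])/f*z,z],-1)
    return p@s['T'][:3,:3].T+s['T'][:3,3]
E
python3 - <<'E'
from h import *
s=snap('top','top1.png'); t=snap('scene','scene1.png')
P=cloud(s); np.set_printoptions(precision=1,suppress=True)
print(s['T'],t['T'],robot.read_state())
m=((P[...,2]>20)&(P[...,2]<75)&(s['z_map']>0)).astype(np.uint8)
n,l,st,c=cv2.connectedComponentsWithStats(m)
for i in range(1,n):
    if st[i,4]>40:
        q=P[l==i]; top=q[q[:,2]>np.percentile(q[:,2],95)-6]
        print(i,st[i],c[i],np.median(top,0),top.min(0),top.max(0),s['color'][l==i].mean(0))
E
```

```text
[[ -0.   -1.    0.1 506.4]
 [ -1.    0.   -0.   71.2]
 [  0.   -0.1  -1.  965.3]
 [  0.    0.    0.    1. ]] [[  -0.2    0.5   -0.8 1299.9]
 [   1.     0.1   -0.2  243.3]
 [  -0.    -0.8   -0.6  547.1]
 [   0.     0.     0.     1. ]] {'time': 0.1, 'q': array([-1.3,  0.4,  1.6, -0. ,  1.2, -0. ]), 'joint_velocities': array([ 0., -0., -0.,  0.,  0., -0.]), 'joint_efforts': array([ -0. , -60.6, -34.3,  -0. ,   0. ,   0. ]), 'tcp_pos': array([ 183.2, -597.1,  230.6]), 'tcp_rot': array([-0. ,  1. ,  0.1, -0. ]), 'contact_force': array([ 0.2,  0.1, -0.3]), 'moment': array([0., 0., 0.]), 'gripper_force': 0.0, 'finger_gap': 85.52168114777356}
1 [377 126  32  34 814] [392.3 142.1] [749.  -59.9  59.7] [724.4 -84.8  56.5] [773.6 -35.3  64.3] [176.7 124.6 140.3]
2 [302 136  30  34 782] [316.5 152.7] [731.   70.5  59.9] [706.4  46.6  56.3] [756.8  95.8  65.3] [ 68.5 139.5  77.2]
3 [422 142  33  34 834] [438.1 158.4] [ 720.4 -138.6   59.9] [ 695.1 -162.6   56.3] [ 745.2 -113.7   66.2] [ 63.3 131.8  72.1]
4 [365 178  32  32 769] [380.3 193. ] [659.5 -37.2  60.1] [635.3 -62.2  56.4] [683.4 -13.4  64. ] [161.9 171.8 179.5]
5 [ 193  200   56   70 2373] [216.9 234.3] [593.  245.2  39.8] [531.7 190.7  36.4] [650.5 281.6  47.5] [63.7 65.9 71.9]
9 [412 232  32  29 704] [427.3 246.1] [ 569.3 -116.    60. ] [ 546.1 -139.7   56.6] [591.4 -92.5  64.6] [152.5 161.2 167.5]
10 [365 237  32  30 752] [380.6 251.6] [559.8 -36.3  60. ] [536.6 -60.7  56.6] [583.4 -12.1  64.6] [190.2 141.  158. ]
11 [ 506  244  134   79 2118] [562. 287.] [ 497.3 -335.6   24.8] [ 440.1 -481.8   21.8] [ 571.4 -253.1   31. ] [139.  126.2 104.3]
20 [379 306  20  17 264] [388.3 313.8] [456.  -48.2  60. ] [442.8 -61.8  56.7] [469.  -35.4  64.1] [153.3 161.6 168.1]
```

View pics/top1.png

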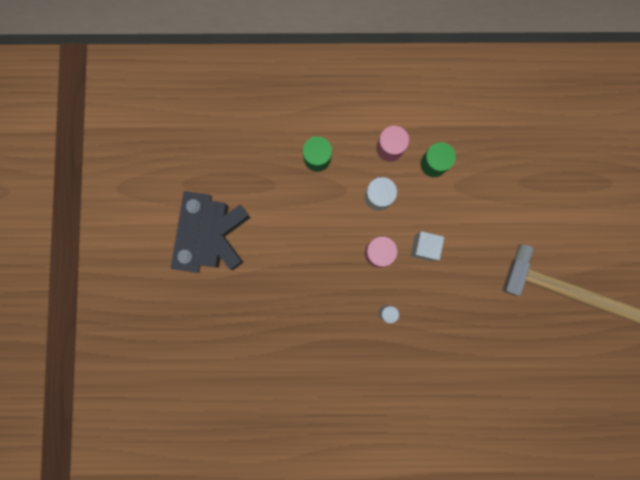

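View pics/scene1.png

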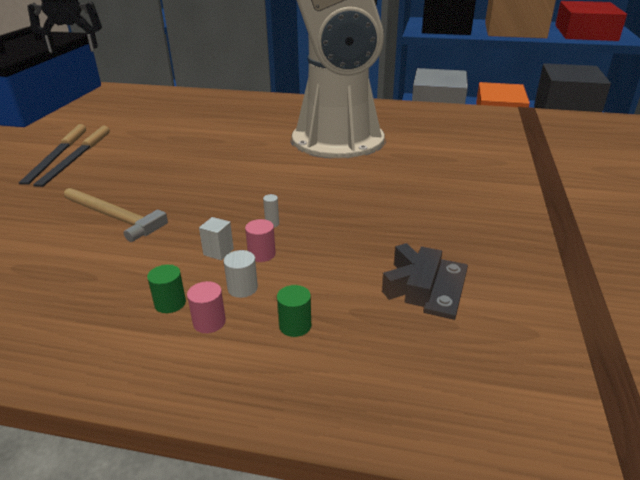

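The top view shows the bench. What could be taken for the bar, by top-view pixel:
- plain aluminium, thick and round (381,192)
- thin round bar (390,314)
- square bar (430,246)
- green look-alikes (317,152) and (440,157)
- pink look-alikes (394,140) and (381,251)

I choose (381,192), at about (659,-37). The V-stop is at (217,235), opening to the right. Next I'll check the bar in a crop and measure the V.

```bash
python3 - <<'E'
from h import *
np.set_printoptions(precision=1,suppress=True)
s=snap('top'); c=s['color']; h,w=480,640
f=240/np.tan(np.radians(s['fov_y'])/2); T=s['T']
def ray(u,v,z):
    d=T[:3,:3]@np.array([(u-s['cx'])/f,(v-s['cy'])/f,1]); o=T[:3,3]; return (o+d*(z-o[2])/d[2])[:2]
# V: dark pixels, height ~40
P=cloud(s); m=((P[...,2]>33)&(P[...,2]<48)&(P[...,1]>180)&(c.max(2)<110)).astype(np.uint8)
cs,_=cv2.findContours(m,0,cv2.CHAIN_APPROX_NONE); k=max(cs,key=cv2.contourArea)
ap=cv2.approxPolyDP(k,2.0,True)[:,0]
for a in ap: print(a,ray(*a,40.))
# bar top
m=((P[...,2]>55)&(P[...,2]<66)).astype(np.uint8); n,l,st,ce=cv2.connectedComponentsWithStats(m)
i=l[192,381]; k=max(cv2.findContours((l==i).astype(np.uint8),0,1)[0],key=cv2.contourArea)
print('bar',ray(*cv2.minEnclosingCircle(k)[0],60.),cv2.minEnclosingCircle(k))
a=cv2.resize(c[185:285,170:270],None,fx=4,fy=4,interpolation=2); b=cv2.resize(c[145:245,330:430],None,fx=4,fy=4,interpolation=2)
cv2.imwrite('pics/crop1.png',np.hstack([a,b])[:,:,::-1])
E
```

```text
[204 200] [650.  264.7]
[193 263] [542.1 281.5]
[215 266] [536.8 244.1]
[218 254] [557.1 239.3]
[230 269] [531.6 218.6]
[240 261] [545.1 201.8]
[221 235] [589.5 234.7]
[247 214] [625.4 190.7]
[238 205] [641.1 206.2]
[224 215] [623.9 230. ]
[225 203] [644.6 228.6]
bar [660.2 -37.4] ((381.1656494140625, 191.46385192871094), 14.874337196350098)
```

View pics/crop1.png

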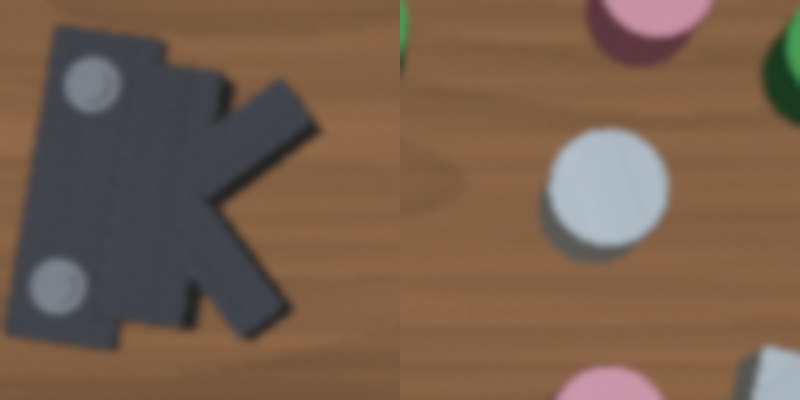

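The crop confirms a plain aluminium cylinder at (381,192). The V bottom is at top-view pixel (222,234), with face tips at (247,214) and (241,261).

The V origin works out at about (585,200.5), with its axis along (0.143, 0.99). My plan is to grip low, slide to about 25 mm short, release, then push home with shut fingers from behind.

```bash
cat >> h.py <<'E'
from scipy.spatial.transform import Rotation as Ro
d=np.array([.143,.99,0]);d/=np.linalg.norm(d)
O=np.array([585,200.5,0.])
Rg=Ro.from_matrix(np.stack([d,np.cross([0,0,-1],d),[0,0,-1.]],1))
def delta(p,sgn=1):
    st=robot.read_state(); q=st['tcp_rot']; R=Ro.from_quat([q[1],q[2],q[3],q[0]])
    T=Rg if sgn>0 else Rg*Ro.from_euler('z',np.pi)
    return np.round(np.degrees((R.inv()*T).as_rotvec()),2), np.round(R.inv().apply(np.array(p)-st['tcp_pos'])/10,2)
E
python3 - <<'E'
from h import *
for s in (1,-1): print(delta([660,-37.4,100],s))
print(delta([660,-37.4,15]))
E
```

```text
(array([-5.000e-02, -3.000e-02, -6.472e+01]), array([ 61.99, -39.51,  13.12]))
(array([-4.0000e-02,  6.0000e-02,  1.1528e+02]), array([ 61.99, -39.51,  13.12]))
(array([-5.000e-02, -3.000e-02, -6.472e+01]), array([ 61.99, -39.5 ,  21.62]))
```

Request:
{"fn": "jog_arm", "kwargs": {"deltas": [[[0,0,-10],[5,-3.2,0.5],0.8],[[0,0,-20],[10,-6.4,1],0.8],[[0,0,-30],[15,-9.6,2],0.8],[[0,0,-40],[20,-12.8,3],0.8],[[0,0,-50],[25,-16,4],0.8],[[0,0,-60],[30,-19.2,5],0.8],[[0,0,-64.7],[35,-22.4,6],0.8],[[0,0,-64.7],[40,-25.6,7],0.8],[[0,0,-64.7],[45,-28.8,8],0.8],[[0,0,-64.7],[50,-32,9],0.8],[[0,0,-64.7],[55,-35,10],0.8],[[0,0,-64.7],[60,-38.3,11],0.8]]}}

```text
time: 1.65
tcp_pos: [645.7, -53.7, 120.8]
tcp_rot: [0.0, 0.756, 0.655, -0.0]
contact_force: [0.9, -0.5, 0.2]
finger_gap: 68.4
gripper_force: 0.0
```

```bash
python3 - <<'E'
from h import *
print(robot.read_state()['tcp_pos'],delta([660,-37.4,15]))
E
```

```text
[645.66346508 -53.74255292 120.77140758] (array([-0.  ,  0.01, -0.02]), array([ 1.82,  1.19, 10.58]))
```

Request:
{"fn": "jog_arm", "kwargs": {"deltas": [[[0,0,0],[1.8,1.2,0],0.8],[[0,0,0],[1.8,1.2,0],0.8],[[0,0,0],[1.8,1.2,2],0.8],[[0,0,0],[1.8,1.2,4],0.8]]}}

```text
time: 2.15
tcp_pos: [657.9, -40.5, 79.9]
tcp_rot: [-0.0, 0.757, 0.654, -0.0]
contact_force: [-0.0, 0.3, 0.7]
finger_gap: 68.4
gripper_force: 0.0
```

```bash
python3 - <<'E'
from h import *
print(robot.read_state()['tcp_pos'],delta([660,-37.4,15]))
snap('scene','s2.png')
E
```

```text
[657.91530334 -40.51919718  79.9171221 ] (array([-0.04,  0.01, -0.1 ]), array([0.34, 0.17, 6.49]))
```

View pics/s2.png

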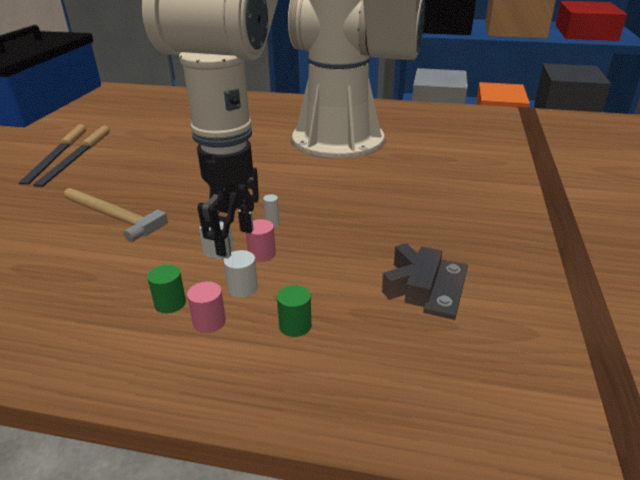

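The gripper is above the bar: fingertips near (222,250) and (247,228), bar top at (240,260). The bystanders are untouched.

Request:
{"fn": "jog_arm", "kwargs": {"deltas": [[[0,0,0],[0.3,0.2,0],0.8],[[0,0,0],[0.3,0.2,1.5],0.8],[[0,0,0],[0.3,0.2,3],0.8],[[0,0,0],[0.3,0.2,4.5],0.8],[[0,0,0],[0.3,0.2,6.4],0.8],[[0,0,0],[0.3,0.2,6.4],0.8]]}}

```text
time: 2.95
tcp_pos: [659.9, -36.4, 15.0]
tcp_rot: [-0.001, 0.756, 0.655, -0.001]
contact_force: [-0.1, 0.7, -0.2]
finger_gap: 68.4
gripper_force: 0.0
```

Request:
{"fn": "jog_arm", "kwargs": {"deltas": [[[0,0,0],[0,0,0],0.65],[[0,0,0],[0,0,0],0.6],[[0,0,0],[0,0,0],0.55],[[0,0,0],[0,0,0],0.5],[[0,0,0],[0,0,0],0.45],[[0,0,0],[0,0,0],0.45]]}}

```text
time: 3.7
tcp_pos: [661.8, -36.5, 18.1]
tcp_rot: [0.0, 0.756, 0.654, 0.0]
contact_force: [-1.5, 0.4, 5.4]
finger_gap: 48.8
gripper_force: 62.5
```

```bash
python3 - <<'E'
from h import *
t=O-26*d; print(robot.read_state()['tcp_pos'],delta([t[0],t[1],15]),delta([O[0],O[1],15]))
E
```

```text
[661.82449122 -36.52913525  18.14508342] (array([ 0.05, -0.01, -0.02]), array([ 19.76, -11.  ,   0.31])) (array([ 0.05, -0.01, -0.02]), array([ 22.36, -11.  ,   0.31]))
```

Gripped: opening 48.8 mm, and the bar is pressed lightly onto the bench. Now sliding.

Request:
{"fn": "jog_arm", "kwargs": {"deltas": [[[0,0,0],[1,-0.6,0],0.45],[[0,0,0],[2.5,-1.4,0],0.45],[[0,0,0],[4.2,-2.4,0],0.45],[[0,0,0],[6,-3.4,0],0.45],[[0,0,0],[7.8,-4.5,0],0.45],[[0,0,0],[9.6,-5.6,0],0.45],[[0,0,0],[11.4,-6.8,0],0.45],[[0,0,0],[13,-8,0],0.45],[[0,0,0],[14.4,-9.2,0],0.45],[[0,0,0],[15.6,-10.3,0],0.45],[[0,0,0],[16.5,-11,0],0.45],[[0,0,0],[16.5,-11,0],0.45]]}}

```text
time: 5.2
tcp_pos: [576.4, 144.2, 18.1]
tcp_rot: [0.0, 0.756, 0.655, 0.001]
contact_force: [-0.5, 3.5, 7.3]
finger_gap: 48.6
gripper_force: 62.9
```

```bash
python3 - <<'E'
from h import *
t=O-26*d; print(robot.read_state()['tcp_pos'],delta([t[0],t[1],15]))
s=snap('top'); c=s['color']
cv2.imwrite('pics/t3.png',cv2.resize(c[165:305,170:330],None,fx=4,fy=4,interpolation=2)[:,:,::-1])
E
```

```text
[576.35225634 144.24610864  18.12714454] (array([ 0.08, -0.08,  0.02]), array([3.09, 0.05, 0.32]))
```

View pics/t3.png

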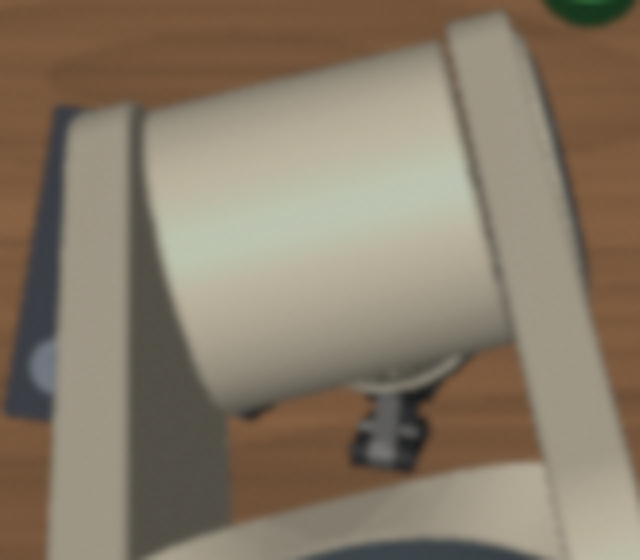

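The top view is covered by the arm, apart from the V-stop's base plate at the left. The measured TCP is 57 mm before the V on its axis, so I'll go 3 cm more, then release and rise.

Request:
{"fn": "jog_arm", "kwargs": {"deltas": [[[0,0,0],[0.7,0,0],0.45],[[0,0,0],[1.4,0,0],0.45],[[0,0,0],[2.1,0,0],0.45],[[0,0,0],[2.7,0,0],0.45],[[0,0,0],[3,0,0],0.45],[[0,0,0],[3,0,0],0.45],[[0,0,0],[3,0,0],0.45]]}}

```text
time: 6.12
tcp_pos: [580.5, 172.3, 18.1]
tcp_rot: [0.0, 0.756, 0.655, 0.0]
contact_force: [-0.4, -5.6, 10.1]
finger_gap: 49.1
gripper_force: 63.3
```

Request:
{"fn": "jog_arm", "kwargs": {"deltas": [[[0,0,0],[0,0,0],0.65],[[0,0,0],[0,0,0],0.75],[[0,0,0],[0,0,0],0.75],[[0,0,0],[0,0,-1],0.75],[[0,0,0],[0,0,-3],0.75],[[0,0,0],[0,0,-5.5],0.75],[[0,0,0],[0,0,-8],0.75],[[0,0,0],[0,0,-8.5],0.75]]}}

```text
time: 7.12
tcp_pos: [582.1, 172.6, 105.3]
tcp_rot: [0.001, 0.756, 0.654, 0.002]
contact_force: [0.4, -0.7, -0.5]
finger_gap: 63.9
gripper_force: 0.0
```

Request:
{"fn": "jog_arm", "kwargs": {"deltas": [[[0,0,0],[-2,0,0],0.5],[[0,0,0],[-4,0,0],0.2],[[0,0,0],[-6,0,0],0],[[0,0,0],[-6,0,0],0],[[0,0,0],[-6,0,0],0],[[0,0,0],[-6,0,0],0]]}}

```text
time: 7.88
tcp_pos: [572.0, 113.1, 102.2]
tcp_rot: [-0.0, 0.756, 0.655, 0.0]
contact_force: [-0.1, 0.6, -0.8]
finger_gap: -0.2
gripper_force: 0.0
```

```bash
python3 - <<'E'
from h import *
t=O-85*d; print(robot.read_state()['tcp_pos'],delta([t[0],t[1],15]))
s=snap('scene','s4.png'); P=cloud(s); hsv=cv2.cvtColor(s['color'],cv2.COLOR_RGB2HSV)
m=((P[...,2]>56)&(P[...,2]<64)&(hsv[...,1]<60)&(hsv[...,2]>100)&(P[...,1]>100)&(P[...,1]<230)&(s['z_map']>0)).astype(np.uint8)
k=P[m>0]; print(len(k),k.min(0),k.max(0),(k.min(0)+k.max(0))/2, O-27*d)
E
```

```text
[572.0346073  113.11728178 102.19000787] (array([-0.  , -0.  , -0.01]), array([0.33, 0.03, 8.72]))
477 [ -0.21309269 100.00663607  56.17253441] [607.09735115 197.29651405  63.95466987] [303.44212923 148.65157506  60.06360214] [581.14005941 173.77733437   0.        ]
```

View pics/s4.png

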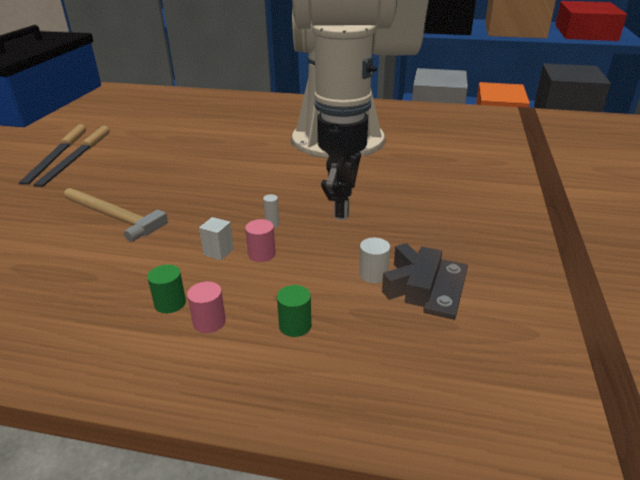

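The bar stands at (375,260), just before the V and centred on its axis. Now I'll lower the shut fingers behind it and push.

Request:
{"fn": "jog_arm", "kwargs": {"deltas": [[[0,0,0],[0,0,2],0],[[0,0,0],[0,0,4],0],[[0,0,0],[0,0,6.5],0],[[0,0,0],[0,0,8],0],[[0,0,0],[0,0,8],0]]}}

```text
time: 8.55
tcp_pos: [571.2, 112.9, 21.3]
tcp_rot: [-0.001, 0.756, 0.655, -0.001]
contact_force: [-0.4, -0.4, 1.2]
finger_gap: 0.1
gripper_force: 0.0
```

Request:
{"fn": "jog_arm", "kwargs": {"deltas": [[[0,0,0],[0.5,0,0],0],[[0,0,0],[1,0,0],0],[[0,0,0],[1.5,0,0],0],[[0,0,0],[2,0,0],0],[[0,0,0],[2.5,0,0],0],[[0,0,0],[3,0,0],0],[[0,0,0],[3.4,0,0],0],[[0,0,0],[3.8,0,0],0],[[0,0,0],[4.2,0,0],0],[[0,0,0],[4.5,0,0],0],[[0,0,0],[4.7,0,0],0],[[0,0,0],[4.7,0,0],0]]}}

```text
time: 10.05
tcp_pos: [578.7, 159.7, 22.2]
tcp_rot: [-0.0, 0.756, 0.654, 0.0]
contact_force: [-0.9, -1.2, -0.1]
finger_gap: 0.0
gripper_force: 0.4
```

Request:
{"fn": "jog_arm", "kwargs": {"deltas": [[[0,0,0],[0.2,0,0],0],[[0,0,0],[0.4,0,0],0],[[0,0,0],[0.4,0,0],0]]}}

```text
time: 10.42
tcp_pos: [579.2, 163.6, 22.2]
tcp_rot: [-0.0, 0.756, 0.655, 0.0]
contact_force: [0.2, -1.3, 1.5]
finger_gap: 0.0
gripper_force: 0.6
```

Request:
{"fn": "jog_arm", "kwargs": {"deltas": [[[0,0,0],[0.15,0,0],0],[[0,0,0],[0.3,0,0],0],[[0,0,0],[0.3,0,0],0]]}}

```text
time: 10.8
tcp_pos: [580.0, 165.3, 22.4]
tcp_rot: [0.001, 0.756, 0.655, -0.0]
contact_force: [1.6, -9.5, 2.2]
finger_gap: -0.1
gripper_force: 4.6
```

Request:
{"fn": "jog_arm", "kwargs": {"deltas": [[[0,0,0],[0.15,0,0],0],[[0,0,0],[0.3,0,0],0],[[0,0,0],[0.3,0,0],0],[[0,0,0],[0.3,0,0],0]]}}

```text
time: 11.3
tcp_pos: [580.9, 166.1, 22.5]
tcp_rot: [0.002, 0.756, 0.655, -0.001]
contact_force: [3.8, -22.5, 4.9]
finger_gap: 0.0
gripper_force: 10.9
```

The TCP stalled and the force rose, so the bar is against the faces. Backing off and looking.

Request:
{"fn": "jog_arm", "kwargs": {"deltas": [[[0,0,0],[-0.3,0,0],0],[[0,0,0],[-0.6,0,0],0],[[0,0,0],[-1.2,0,0],0],[[0,0,0],[-3,0,0],0],[[0,0,0],[-6,0,-1],0],[[0,0,0],[-9,0,-5],0],[[0,0,0],[-12,0,-10],0],[[0,0,0],[-16,0,-14],0],[[0,0,0],[-22,0,-18],0],[[0,0,0],[-28,0,-20],0],[[0,0,0],[-34,0,-20],0],[[0,0,0],[-40,0,-20],0]]}}

```text
time: 12.8
tcp_pos: [522.5, -224.7, 223.0]
tcp_rot: [0.001, 0.756, 0.654, 0.0]
contact_force: [0.5, -0.2, -0.3]
finger_gap: 0.3
gripper_force: 0.0
```

```bash
python3 - <<'E'
from h import *
s=snap('top'); c=s['color']; P=cloud(s)
m=((P[...,2]>56)&(P[...,2]<66)&(P[...,1]>120)&(P[...,1]<260)&(s['z_map']>0)).astype(np.uint8)
k=P[m>0]; print(len(k),(k.min(0)+k.max(0))/2,k.max(0)-k.min(0),O,robot.read_state()['contact_force'])
for y,x in ((246,427),(314,388)):
    print(P[y-3:y+4,x-3:x+4].reshape(-1,3).mean(0))
a=cv2.resize(c[185:285,170:270],None,fx=4,fy=4,interpolation=2); b=cv2.resize(c[120:345,250:475],(400,400))
cv2.imwrite('pics/t5.png',np.hstack([a,b])[:,:,::-1])
E
```

```text
688 [585.3169532  200.21754787  61.04311508] [48.85654899 48.81990839  9.89809129] [585.  200.5   0. ] [-1.0497959  -5.01580691  0.08257764]
[ 567.90060677 -112.37265557   59.70033991]
[456.03369638 -45.34633257  59.85929699]
```

View pics/t5.png

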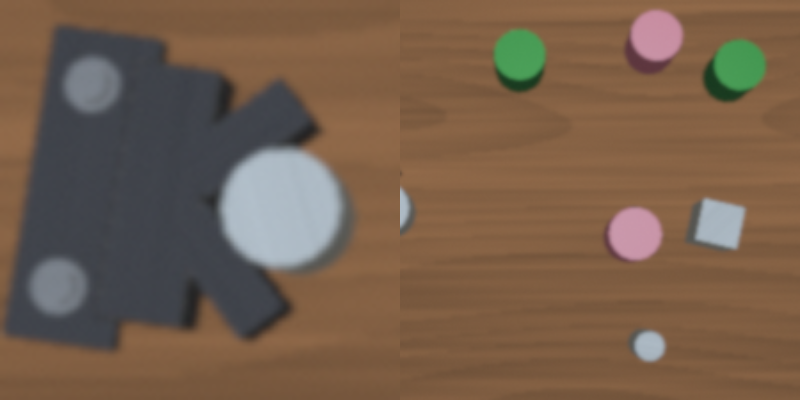

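The bar is seated in the V, with its centre at crop pixel (281,208), or (585.3, 200.2) in the world. The other blanks stand where they were. Settling, then handing in.

Request:
{"fn": "jog_arm", "kwargs": {"deltas": [[[0,0,0],[0,0,0],0],[[0,0,0],[0,0,0],0],[[0,0,0],[0,0,0],0],[[0,0,0],[0,0,0],0]]}}

```text
time: 13.35
tcp_pos: [523.7, -221.2, 222.3]
tcp_rot: [-0.0, 0.756, 0.655, 0.0]
contact_force: [0.2, 1.2, -0.2]
finger_gap: -0.2
gripper_force: 0.0
```

```bash
python3 -c "
from plant import robot
print(robot.sign_off())"
```

```text
the job is handed in; nothing more can be done
None
```

The thick round bar is standing on the bench, pressed home in the middle of the V; the robot has let go and backed off, the other blanks are where they were, and the job was handed in at about 13.4 s.

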